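Set up the mitre box for a frame strip

ROBOT

A 6-joint arm with a two-finger parallel gripper is mounted at the origin on a cart in front of the work surface, level with it; the furniture and walls round the work are solid. World frame = base frame: x ahead of the robot, y to its left, z up, the work surface at z = 0. Lengths are in m, angles in degrees, forces in N, time in s.
With the tool pointing down it reaches from about 0.375 to 0.925 m from the base axis. Payload 5.7 kg.
Tool frame: the origin (TCP) lies at the very end of the fingers, on their centre line; the grasp point (between the pads) lies 19 mm behind it; z points along the fingers, y is the line along which they close (so a half turn about z gives the same grasp; the last joint's range is limited). The gripper opens to 88 mm and grips with 3 to 60 N. Pads are 20 mm wide; open, the fingers measure 115 mm over their backs; the gripper's body (75 mm by 178 mm) begins 61 mm behind the grasp point.
Start: joints at [70.296, 20.558, 86.54, -0, 72.909, -6.595], TCP at [0.136, 0.584, 0.223] pointing down, gripper open.
Joint ranges: [-170.27, 170.27], [-57.76, 135], [12.27, 136.19], [-55.21, 235.2], [11.17, 155.16], [-170.74, 170.74]. Speed limits (degrees/s): [136.94, 136.94, 180, 180, 180, 180].

INTERFACE

Orientations are given as [roll, pitch, yaw] about the fixed x, y, z axes, in that order (R = Rz(yaw) Ry(pitch) Rx(roll)).
In Python, from plant import move_to, move_straight, set_joints, release, grasp, sleep, inverse_kinematics, get_image, get_calibration, IKError, close_job, current_time, current_qpos, current_dq, current_joint_torque, current_ee_pos, current_orientation, current_wrist_force, current_ft_torque, current_opening, current_finger_force gives the robot as it stands. Calls block until the motion is done:
- move_to(position, orientation): joint-space move of the TCP to a pose.
- move_straight(position, attitude=None, v=0.15, force_limit=None): straight line of the TCP; attitude=None keeps the orientation; v is the mean speed in m/s. With force_limit (N) it stops when the force on the tool has changed by that much, and returns True; else False.
- set_joints(angles): joint-space move.
- release() and grasp(): open the fingers fully, or close them until they stop; the grip force is fixed at half the most.
- sleep(seconds).
- inverse_kinematics(position, orientation): joint angles nearest the present ones, or None.
- get_image(name): name is "scene" or "top"; returns the picture (420x560x3 uint8, blue, green, red); there is no depth.
- get_calibration(name): a dict with "mtx" (3x3 intrinsics, pixels), "k1" (the pictures are not rectified: a ray, as slopes to the right and down, at radius r is drawn at 1 + k1 r^2 times it, then the intrinsics apply), "pose" (4x4, takes a point from camera to world coordinates). Camera axes: x right, y down, z forward; pixel columns grow to the right and rows downward; lengths in m; the calibration is good to about 2 mm. A picture is of the moment at which its call begins. get_calibration takes no time and is no camera call.
A pose or a line that the arm cannot do raises IKError and nothing moves.
- close_job(): hands the job in; it is judged then, once.
Readings, each from a call of its own:
- current_time(): time.
- current_qpos(): joint angles.
- current_dq(): joint speeds.
- current_joint_torque(): joint torques, N m.
- current_ee_pos(): TCP position.
- current_orientation(): TCP orientation.
- current_wrist_force(): force on the tool from outside, world axes, zero at the start.
- current_ft_torque(): the same for the moment, N m.
- current_opening(): finger opening in m.
- current_finger_force(): force on a finger pad.
Only numpy, scipy, OpenCV 4.12 (cv2) and the standard library are available. Lean on these libraries where they do the work, as an engineer would, in place of code of your own. Each camera call takes 0.05 s, during which the arm holds its last target. There are 200 camera calls.

TASK

Get the mitre box ready to saw a picture-frame strip: push the sliding stop along its rail until its spring pin drops into the notch beside the red dot. Then push the strip along its channel until its end touches the stop, gently enough that the stop stays in that notch, and last press the red clamp lever right down so that it holds the strip. Push only with the fingers: do not grip or lift anything, and leave the things lying round about alone.

Things in the scene. Friction and masses are not known exactly. Their poses are not given: they have to be found in the camera images.
- mitre_box: Beech mitre box fixed to the table, 435 long (y), 110 wide (x), 78 high. Origin on the table under the middle of the square saw slot; y runs along the strip channel, to the left seen from the robot, x away from the robot. The bed (top at height 18) runs from y = -150 to 285, x = -34 to 66; its part right of y = -46 is open, with nothing beside the strip.
- saw_line (a point): Middle of the channel floor at the square saw slot, height 18, x = y = 0 of mitre_box. The channel is 32 wide (x = -16 to 16), between a front lip (top at height 25) and a fence with a flat ledge (top at height 44), both from y = -46 to 285. Slotted saw walls, 78 high, stand on both sides of it from y = -46 to 46.
- rail_end (a point): Left end of the notched steel rail, on its top: x = 46, y = 285, height 52 of mitre_box. The rail lies on the fence, 14 wide, from y = 96 to 285, with notches at y = 130, 160, 190, 220.
- stop_slide (a joint): Stop on its rail, m: 0 = left end (stop_mark at y = 262 of mitre_box), grows to the right (-y) to 0.148; notches at 0.042, 0.072, 0.102, 0.132; starts left of them all. 1.5 N moves it on the flat. Over the last 3 mm before a notch it jumps ahead as the pin drops in; about 9 N then pushes it on to the right, 20 N back to the left. Let go up to 3 mm before or past a notch, it settles into it.
- stop_pin (a joint): Drop of the spring pin (orange knob on top of the stop), m: 0 while it rides on the flat of the rail, 0.003 when it has dropped into a notch.
- stop_mark (a point): White line on the front face of the stop, at the middle of its length, in line with its pin. The stop is a black block 28 (x) by 36 (y), from height 54 to 78, its knob up to 103; an aluminium arm 11 wide reaches from the right end of its front over the channel, up to height 69.
- stop_push (a point): Middle of the left end face of the stop (28 wide, heights 54 to 78; the point is at height 66), where it is pushed to the right; 18 to the left of stop_mark and over the rail.
- stop_face (a point): Point on the right face of the stop's aluminium blade, on the middle of the channel at height 28: the strip's left end is to touch this face. It is 18 to the right of stop_mark.
- dot_red: Red paper dot, 14 across, on the ledge in front of one of the four notches; origin at its centre, axes parallel to mitre_box. With the stop in that notch, stop_mark has the same y along the box. Which notch has which colour changes.
- dot_blue: Blue dot, likewise beside another notch.
- dot_yellow: Yellow dot, likewise beside another notch.
- dot_green: Green dot, likewise beside another notch.
- strip: Loose brown wooden picture-frame moulding, 28 wide, 20 high, 270 long (y), 0.12 kg, lying in the channel on the bed (top at height 38). Origin at the middle of its underside, y axis along it, to the left. It slides with about 1 N.
- strip_left_end (a point): Middle of the strip's left end face, height 28; 20 to 150 short of where the stop's blade is to stand.
- strip_right_end (a point): Middle of the strip's right end face (28 wide, heights 18 to 38 above the table), always right of y = -60 of the box, over the open part of the bed or beyond the end of the bed; here the strip is pushed to the left.
- clamp_lever (a joint): Angle of the clamp lever, rad: 0 = raised (0.7 rad above level, free end toward the robot), 0.7 = pressed right down, level, against its stop. It stays where it is left; moving it takes about 4 N at the red pad and about 7 N at the end, where the shoe's spring is squeezed.
- clamp_hinge (a point): Hinge axis of the clamp lever (along y of the box), at x = 48, y = 64, height 66 of mitre_box. The lever reaches 108 from it towards the robot.
- lever_pad (a point): Top of the red plastic pad of the lever, 26 wide, 44 long, 10 thick; the point lies 82 from the hinge along the lever and 5 above its middle line. With the lever right down it is at height 71.
- clamp_shoe: Black rubber shoe, 22 across, under the lever 48 from the hinge, sprung; with the lever down it presses on the strip with about 5 N. Origin on the hinge axis.
- masking_tape: Roll of masking tape, 100 across, 25 high, lying left of the box; to be left alone.
- eraser: Blue and white eraser, 45 x 21 x 13, in front of the box; to be left alone.
- pencil: Yellow pencil, 150 long, in front of the box; to be left alone.
- glue_stick: Red and white glue stick, 92 long, 26 thick, lying to the right; to be left alone.

How it is judged:
By the outcome, as a careful person would: the job done as asked, in the order asked, and still so for the second after the job is handed in, with the robot touching nothing.
It also fails if it takes over 64 s, if anything falls off the work surface, if the arm or the gripper's body presses on something with over 40 N, if the wrist force passes 120 N, or if a joint passes its speed limit or range.

## Working session

There is one attempt and no reset: what is moved stays moved. The work goes in short steps, each a Python script; the robot and the scene stay as the last script left them, time stands still between calls to the robot, and variables do not carry over. Pictures are saved under pics/ and viewed, at most 10 in all, crops included, and the job is handed in when it is done.

```bash
mkdir -p pics; python3 - <<'E'
from plant import *
import cv2
for n in("scene","top"):
    cv2.imwrite(f"pics/{n}0.png",get_image(n)); c=get_calibration(n); print(n,c)
print(current_time(),current_ee_pos(),current_orientation())
E
```

```text
scene {'mtx': array([[519.78416672,   0.        , 281.28953324],
       [  0.        , 519.78416672, 210.93194091],
       [  0.        ,   0.        ,   1.        ]]), 'k1': -0.1625853528716759, 'pose': array([[ 0.56652084, -0.54801506,  0.61541338, -0.37800917],
       [-0.82389246, -0.39116407,  0.41011205, -0.58218987],
       [ 0.01598002, -0.73937147, -0.67310807,  1.04618004],
       [ 0.        ,  0.        ,  0.        ,  1.        ]])}
top {'mtx': array([[456.96373223,   0.        , 284.79993079],
       [  0.        , 456.96373223, 214.44467234],
       [  0.        ,   0.        ,   1.        ]]), 'k1': -0.015318796515483174, 'pose': array([[ 0.01763954, -0.99635049,  0.08351374,  0.34364171],
       [-0.9998321 , -0.01716322,  0.00641805, -0.01104601],
       [-0.00496127, -0.08361292, -0.99648596,  1.6349144 ],
       [ 0.        ,  0.        ,  0.        ,  1.        ]])}
0.1 [0.13590826 0.58378071 0.22189969] [-1.79907315e+02 -9.42551107e-03  1.66891063e+02]
```

View pics/scene0.png

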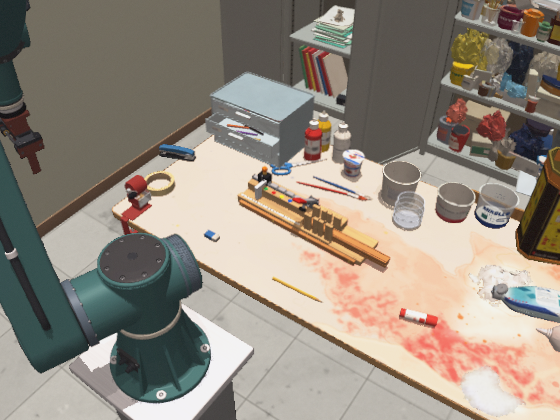

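View pics/top0.png

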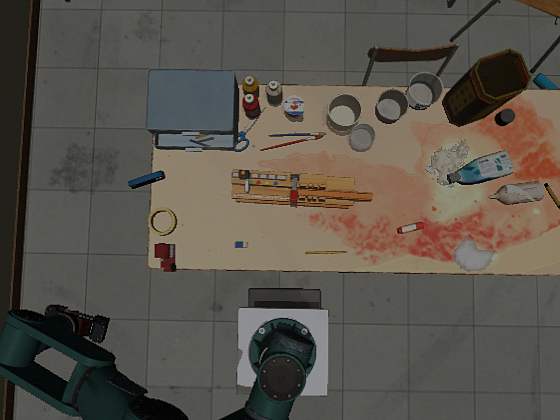

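The box lies at about (232–372, 168–210) in top, and (238–390, 165–265) in scene. I'll enlarge both.

```bash
python3 - <<'E'
import cv2
t=cv2.imread("pics/top0.png")[160:216,222:382]
s=cv2.imread("pics/scene0.png")[155:270,230:395]
cv2.imwrite("pics/top0c.png",cv2.resize(t,None,fx=5,fy=5,interpolation=cv2.INTER_CUBIC))
cv2.imwrite("pics/scene0c.png",cv2.resize(s,None,fx=4.8,fy=4.8,interpolation=cv2.INTER_CUBIC))
E
```

```text
(no output)
```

View pics/top0c.png

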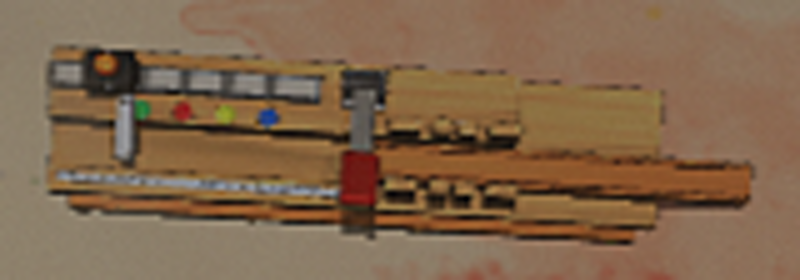

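View pics/scene0c.png

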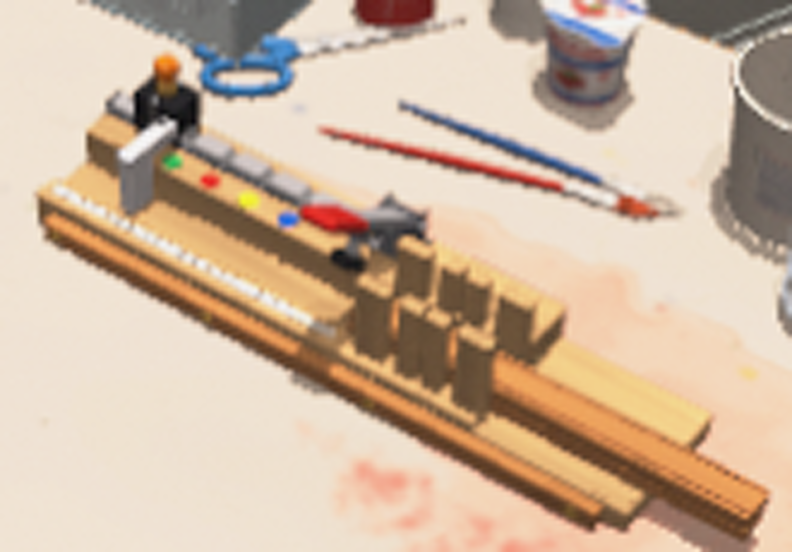

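The dots run green, red, yellow, blue from the left, so red marks the notch at y = 190 (slide 0.072). The stop is left of green, and the strip sticks out on the right, ending at about (372, 197) in top. The pencil and eraser are clear of it all. Next I'll fit the box pose from the dots and bed corners in both views.

```bash
cat > h.py <<'E'
import numpy as np, cv2
from scipy.optimize import least_squares
from plant import *
CAL={n:get_calibration(n) for n in("scene","top")}
def proj(n,P):
    c=CAL[n];T=np.linalg.inv(c["pose"]);p=T[:3,:3]@P+T[:3,3];s=p[:2]/p[2]
    s=s*(1+c["k1"]*(s@s));return c["mtx"][:2,:2]@s+c["mtx"][:2,2]
def ray(n,px,z):
    c=CAL[n];d=cv2.undistortPoints(np.array([[px]],float),c["mtx"],np.array([c["k1"],0,0,0,0.]))[0,0]
    v=c["pose"][:3,:3]@[d[0],d[1],1];o=c["pose"][:3,3];return o+v*(z-o[2])/v[2]
def w2b(b,P): 
    c,s=np.cos(b[2]),np.sin(b[2]);d=np.array(P)[:2]-b[:2];return np.array([c*d[0]+s*d[1],-s*d[0]+c*d[1]])
def b2w(b,x,y,z):
    c,s=np.cos(b[2]),np.sin(b[2]);return np.array([b[0]+c*x-s*y,b[1]+s*x+c*y,z])
def blob(n,im,lo,hi,roi):
    x0,y0,x1,y1=roi;h=cv2.cvtColor(im[y0:y1,x0:x1],cv2.COLOR_BGR2HSV)
    m=cv2.inRange(h,lo,hi);k,l,st,ce=cv2.connectedComponentsWithStats(m)
    if k<2:return None
    i=1+st[1:,4].argmax();w=h[...,1]*(l==i).astype(float);yy,xx=np.mgrid[y0:y1,x0:x1]
    return np.array([(w*xx).sum()/w.sum(),(w*yy).sum()/w.sum()])
E
cat > m.py <<'E'
from h import *
T=lambda u,v:np.array([u/5+222-.4,v/5+160-.4]); S=lambda u,v:np.array([u/4.8+230-.4,v/4.8+155-.4])
it,is_=cv2.imread("pics/top0.png"),cv2.imread("pics/scene0.png")
C={220:((45,90,60),(80,255,255)),190:((0,140,60),(6,255,255)),160:((24,130,60),(34,255,255)),130:((100,120,60),(125,255,255))}
ct={220:(141,110),190:(182,111),160:(225,115),130:(268,117)};cs={220:(173,161),190:(210,181),160:(249,200),130:(289,219)}
obs=[]
for y in C:
    for n,im,c in(("top",it,T(*ct[y])),("scene",is_,S(*cs[y]))):
        r=3 if n=="top" else 4
        u,v=np.round(c).astype(int);p=blob(n,im,*C[y],(u-r,v-r,u+r+1,v+r+1));print(n,y,c.round(1),p)
        if p is None:p=c
        obs.append((n,p,(None,y,44)))
obs+=[("top",T(663,91),(66,-150,18)),("top",T(656,228),(-34,-150,18)),("scene",S(711,415),(66,-150,18)),("scene",S(645,492),(-34,-150,18)),
 ("top",T(50,47),(66,285,44)),("scene",S(88,128),(26,285,44)) ]
obs=obs[:-1]
def f(q):
    r=[]
    for n,p,(x,y,z) in obs:
        x=q[3]*1000 if x is None else x
        r.append(proj(n,b2w(q,x/1e3,y/1e3,z/1e3))-p)
    return np.concatenate(r)
s=least_squares(f,[.72,-.02,-.08,.025],loss="soft_l1",x_scale=.01);b=s.x;print("box",b[:2],np.degrees(b[2]),"dotx",b[3]);print(f(b).reshape(-1,2).round(1).tolist())
np.save("box.npy",b)
k=[blob(n,im,(5,150,90),(18,255,255),roi) for n,im,roi in(("top",it,(238,168,250,177)),("scene",is_,(258,163,270,174)))]
print("knob",k,[w2b(b,ray(n,p,.096)) for n,p in zip(("top","scene"),k)])
print("strip R",w2b(b,ray("top",T(750,183),.038)),w2b(b,ray("scene",S(757,508),.038)))
E
python3 m.py
```

```text
top 220 [249.8 181.6] [249.82623866 181.47801814]
scene 220 [265.6 188.1] [265.60240964 188.14698795]
top 190 [258.  181.8] [257.99771689 181.97431507]
scene 190 [273.4 192.3] [273.45273632 192.33084577]
top 160 [266.6 182.6] [266.55187747 182.48073123]
scene 160 [281.5 196.3] [281.48414097 196.17312775]
top 130 [275.2 183. ] [275.08476658 182.98710074]
scene 130 [289.8 200.2] [289.49218031 200.35234591]
box [ 0.55737388 -0.09407636] -2.185347195952047 dotx 0.026751145751125492
[[-0.1, -0.4], [-0.5, 0.4], [0.2, -0.4], [-0.4, 0.1], [0.2, -0.4], [-0.4, 0.3], [0.1, -0.5], [-0.2, 0.2], [0.1, -0.8], [0.2, -0.4], [0.6, -0.3], [-3.7, 4.9], [0.4, 0.1]]
knob [array([242.47444089, 172.23761981]), array([264.07581094, 169.63985171])] [array([0.04791745, 0.24173641]), array([0.04499129, 0.23787558])]
strip R [-0.00220254 -0.21105781] [-0.00284116 -0.21201097]
```

```bash
cat >> h.py <<'E'
try: B=np.load("box.npy")
except OSError: B=None
O=[180,0,180+np.degrees(B[2])] if B is not None else None
def go(x,y,z,**k):
    r=move_straight(b2w(B,x,y,z),**k);p=current_ee_pos();print(r,np.r_[w2b(B,p),p[2]].round(4),current_wrist_force().round(2),current_time());return w2b(B,p)
E
python3 - <<'E'
from h import *
for p in[(.046,.305,.06),(0,-.25,.026),(-.03,.066,.2)]:print(inverse_kinematics(b2w(B,*p),O))
grasp();move_to(b2w(B,.046,.305,.16),O);print(current_time(),current_opening())
go(.046,.305,.061,v=.12)
print(current_wrist_force())
p=go(.046,.18,.061,v=.025,force_limit=5)
cv2.imwrite("pics/s1.png",cv2.resize(get_image("scene")[140:240,220:340],None,fx=5,fy=5,interpolation=cv2.INTER_CUBIC))
E
```

```text
[ 12.67664485  34.21083606  88.83949661   0.          56.94966733
 -75.13800796]
[ -38.23229546   36.54171463   90.37086347    0.           53.0874219
 -126.04694826]
[-10.37580165  16.18242774  96.71154688   0.          67.10602538
 -98.19045445]
3.6333 0.00043312290915736954
False [0.0466 0.3052 0.0617] [0.11 0.17 0.31] 4.6083
[0.10988464 0.16644376 0.31315026]
True [0.0456 0.2671 0.0606] [ 1.09  0.12 -0.63] 6.6667
```

View pics/s1.png

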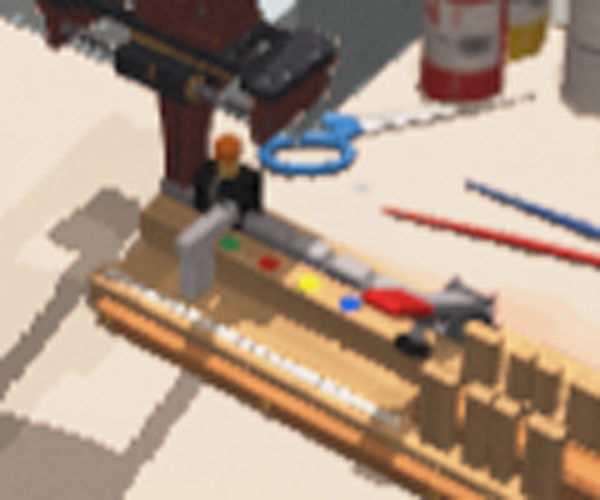

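The finger has just touched the stop's left end (picture (195, 170)); the knob is still left of green. I'll keep pushing slowly and feel for the first notch.

```bash
python3 - <<'E'
from h import *
for i in range(3):
    p=go(.046,.225,.061,v=.015,force_limit=5)
    if p[1]<.255: break
im=get_image("scene");print("knob",w2b(B,ray("scene",blob("scene",im,(5,150,90),(18,255,255),(255,155,290,190)),.096)))
it=get_image("top");k=blob("top",it,(5,150,90),(18,255,255),(236,166,275,180));print(k, k is not None and w2b(B,ray("top",k,.096)))
E
```

```text
True [0.0452 0.2642 0.06  ] [1.02 0.8  0.63] 7.5083
True [0.0447 0.2642 0.0594] [1.16 1.72 0.46] 8.0083
True [0.0444 0.2643 0.059 ] [ 0.87 -0.8   0.72] 8.5333
knob [0.04441627 0.23259131]
[267.89161241 172.58942934] [0.05144612 0.15513778]
```

```bash
python3 - <<'E'
from h import *
for y in np.arange(.2625,.2490,-.002):
    go(.046,y,.061,v=.015)
im=get_image("scene");print("knob",w2b(B,ray("scene",blob("scene",im,(5,150,90),(18,255,255),(255,155,290,190)),.096)))
E
```

```text
False [0.0458 0.2623 0.0609] [-0.56  1.31 -0.32] 9.0167
False [0.046  0.2603 0.061 ] [-0.46  2.13  0.47] 9.3
False [0.0461 0.2582 0.061 ] [-0.09  1.32 -0.03] 9.5833
False [0.0461 0.2563 0.061 ] [ 0.68  1.08 -0.21] 9.8667
False [0.046  0.2543 0.061 ] [ 0.38  2.17 -0.18] 10.15
False [0.0461 0.2523 0.0611] [0.04 0.71 0.25] 10.4333
False [0.046  0.25   0.0609] [-0.24  1.   -0.37] 10.7167
knob [0.04183125 0.21416702]
```

```bash
python3 - <<'E'
from h import *
def knob():
    im=get_image("scene");k=blob("scene",im,(5,150,90),(18,255,255),(255,155,290,190));print("knob",k,w2b(B,ray("scene",k,.096)))
for y in np.arange(.2490,.2430,-.001):
    go(.046,y,.061,v=.015)
knob()
go(.046,.235,.061,v=.02);knob();go(.046,.228,.061,v=.02);knob()
E
```

```text
False [0.046  0.2488 0.061 ] [0.44 0.26 0.75] 11.0167
False [0.046  0.2479 0.061 ] [-0.58 -0.19  0.95] 11.2667
False [0.046  0.2476 0.061 ] [ 0.15  3.65 -1.01] 11.5167
False [0.046  0.2474 0.061 ] [-0.17  7.72 -0.4 ] 11.7667
False [0.046  0.2473 0.061 ] [-0.04 10.58 -1.05] 12.0167
False [0.046  0.2472 0.0611] [ 0.07 13.83 -1.37] 12.2667
False [0.046  0.2471 0.0611] [ 0.32 16.37 -1.14] 12.5167
knob [269.87677725 173.20296724] [0.04199683 0.21375656]
False [0.0463 0.2348 0.0612] [0.32 1.37 0.77] 13.1167
knob [273.02018444 174.07360362] [0.04439221 0.20390693]
False [0.0458 0.2273 0.0608] [-0.98  0.45 -0.53] 13.6667
knob [275.09385113 175.13807983] [0.04411944 0.1960268 ]
```

Notch 1 was felt at finger y ≈ 0.2478, so the red notch should come at ≈ 0.2178.

```bash
python3 - <<'E'
from h import *
def knob():
    im=get_image("scene");k=blob("scene",im,(5,150,90),(18,255,255),(255,155,295,195));print("knob",k,w2b(B,ray("scene",k,.096)))
for y in (.2225,.2205,.2195,.2188,.2182,.2176,.217):
    go(.046,y,.061,v=.015)
    if current_wrist_force()[1]>3: break
knob()
go(.046,.240,.061,v=.06)
go(.046,.240,.16,v=.2)
knob()
im=get_image("scene")
cv2.imwrite("pics/s2.png",cv2.resize(im[140:240,220:340],None,fx=5,fy=5,interpolation=cv2.INTER_CUBIC))
E
```

```text
False [0.0459 0.2221 0.0609] [-0.34 -0.05 -0.05] 14.2333
False [0.0462 0.2202 0.0611] [0.74 0.19 0.54] 14.5167
False [0.0461 0.2194 0.061 ] [-0.37 -0.94  0.43] 14.7667
False [0.046  0.2188 0.061 ] [ 0.04  0.95 -1.09] 15.0167
False [0.046  0.2182 0.061 ] [ 0.17 -0.02 -0.06] 15.2667
False [0.046  0.2177 0.061 ] [ 0.03  0.6  -0.26] 15.5167
False [0.046  0.2175 0.061 ] [-0.58  3.3  -0.27] 15.7667
knob [277.8        176.98302658] [0.04205696 0.18451319]
False [0.0459 0.2403 0.061 ] [-0.15  0.18  0.09] 16.35
False [0.0454 0.2397 0.1594] [ 0.01 -0.3  -0.32] 16.9917
knob [277.73849021 176.86076421] [0.04240471 0.18500063]
```

View pics/s2.png

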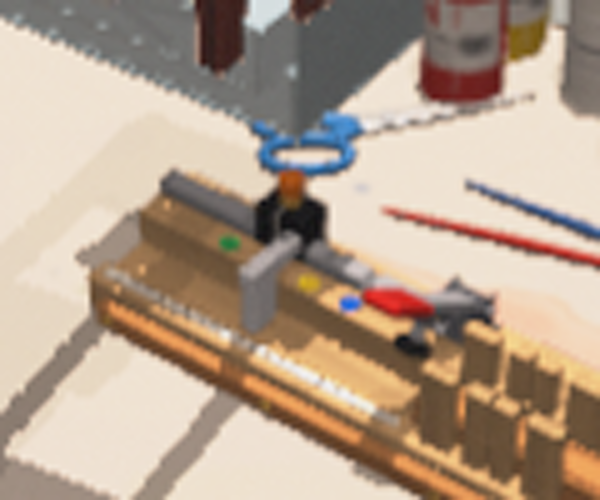

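The stop now sits between green and yellow, with the red dot hidden behind its arm at (270, 262). The force and spacing agree with the red notch. On to the strip.

```bash
python3 - <<'E'
from h import *
move_to(b2w(B,.03,.1,.22),O)
move_to(b2w(B,-.001,-.25,.14),O)
go(-.001,-.25,.027,v=.15)
go(-.001,-.205,.027,v=.06)
go(-.001,-.125,.027,v=.06)
for y in np.arange(-.122,-.100,.002):
    go(-.001,y,.027,v=.02)
    if current_wrist_force()[1]<-3: break
im=get_image("scene")
cv2.imwrite("pics/s3.png",cv2.resize(im[155:270,230:395],None,fx=4.8,fy=4.8,interpolation=cv2.INTER_CUBIC))
E
```

```text
False [-2.000e-04 -2.502e-01  2.780e-02] [ 0.05 -0.01 -0.04] 20.0
False [-0.0011 -0.2048  0.0268] [ 0.31 -0.33 -0.7 ] 20.9
False [-0.0009 -0.1253  0.027 ] [-1.57 -0.3  -0.01] 22.3833
False [-0.001 -0.122  0.027] [-1.07  0.17 -0.17] 22.6833
False [-0.001  -0.1199  0.027 ] [-0.33  0.64  0.86] 22.9333
False [-0.0011 -0.1178  0.027 ] [ 0.27  0.38 -0.21] 23.1833
False [-0.0011 -0.1158  0.027 ] [-0.53 -0.19 -0.42] 23.4333
False [-0.0011 -0.1137  0.027 ] [-0.2  -0.44  0.62] 23.6833
False [-0.0011 -0.1118  0.027 ] [-0.34 -0.2  -0.54] 23.9333
False [-0.0011 -0.1098  0.027 ] [-0.21  0.31  0.5 ] 24.1833
False [-0.001  -0.1078  0.027 ] [-0.28  0.23 -0.06] 24.4333
False [-0.0008 -0.1064  0.0271] [-0.61 -3.23 -0.4 ] 24.6833
```

View pics/s3.png

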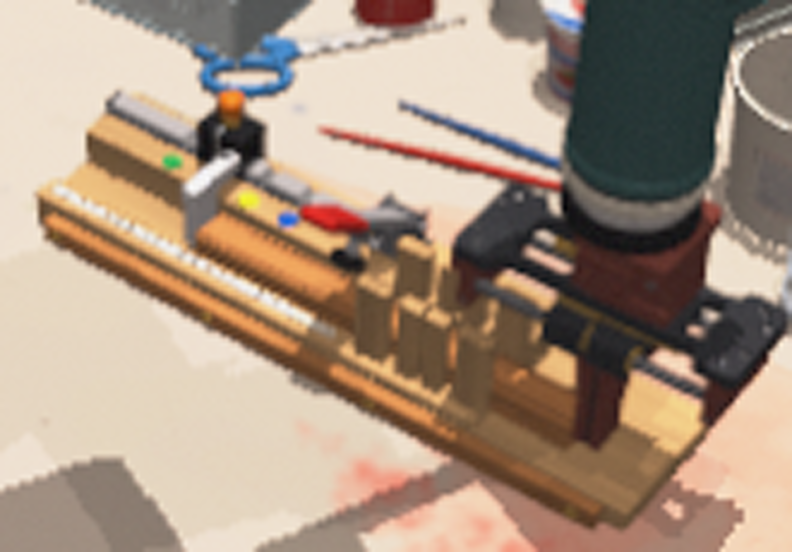

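The strip now reaches the blade at (200, 235), and the contact force of 3 N came at the expected place. Now the lever.

```bash
python3 - <<'E'
from h import *
go(-.001,-.135,.027,v=.06)
go(-.001,-.135,.20,v=.2)
move_to(b2w(B,-.030,.066,.20),O)
go(-.030,.066,.155,v=.15)
for z in np.arange(.135,.083,-.01): go(-.030,.066,z,v=.04)
for z in np.arange(.080,.058,-.002):
    go(-.030,.066,z,v=.03)
    if current_wrist_force()[2]>14: break
go(-.030,.066,.2,v=.15)
go(-.12,.066,.3,v=.2)
for n,s in(("scene",np.s_[155:270,230:395]),("top",np.s_[160:216,222:382])):
    cv2.imwrite(f"pics/{n}4.png",cv2.resize(get_image(n)[s],None,fx=4.8,fy=4.8,interpolation=cv2.INTER_CUBIC))
E
```

```text
False [-0.0012 -0.1352  0.0269] [-0.34  0.02  0.22] 25.3667
False [-0.0018 -0.1345  0.1989] [-0.56 -0.62 -0.09] 26.3833
False [-0.0298  0.0649  0.1548] [ 0.9   0.41 -0.19] 27.6583
False [-0.03    0.0661  0.1349] [ 0.31  0.77 -0.01] 28.3083
False [-0.0301  0.0661  0.1247] [ 0.65 -0.23  0.33] 28.7083
False [-0.03    0.066   0.1147] [ 0.62  0.22 -0.41] 29.1083
False [-0.0304  0.066   0.1045] [-0.1  -0.38 -0.2 ] 29.5083
False [-0.0302  0.066   0.0946] [0.04 0.07 0.75] 29.9083
False [-0.0301  0.0661  0.0846] [ 0.42 -0.27  0.45] 30.3083
False [-0.03    0.066   0.0798] [-0.12  0.56  0.6 ] 30.625
False [-0.03    0.066   0.0779] [ 0.05 -0.25 -0.34] 30.875
False [-0.0302  0.066   0.0759] [-1.07  0.09  2.77] 31.125
False [-0.0304  0.066   0.0739] [-1.68 -0.73  3.84] 31.375
False [-0.0306  0.066   0.0719] [-2.36 -0.4   5.1 ] 31.625
False [-0.0306  0.066   0.071 ] [-6.19 -0.53 16.65] 31.875
False [-0.0306  0.0661  0.1991] [ 0.3   0.55 -0.81] 32.8917
False [-0.1199  0.066   0.2993] [ 0.67  0.36 -0.61] 33.7167
```

View pics/scene4.png

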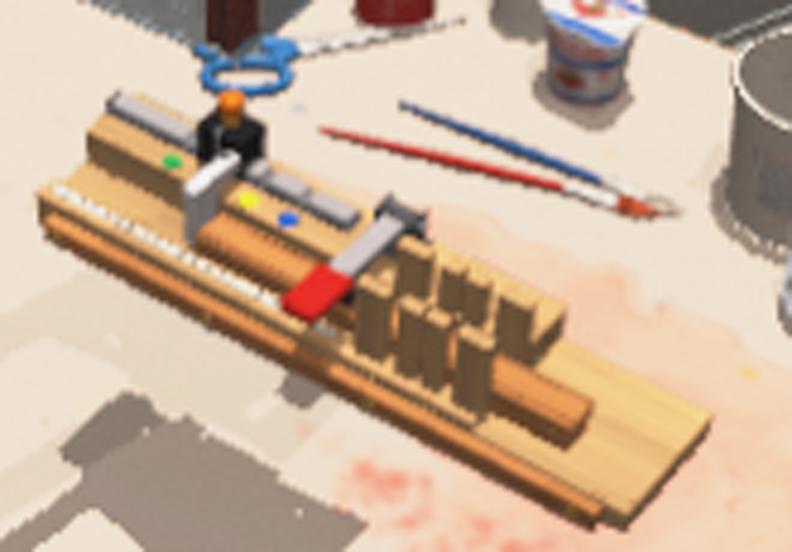

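The lever is level (pad at (318, 292)): it met its hard stop at z = 0.071 with 16.6 N. The strip's end is at the blade at (200, 235), and the stop is still in the red notch. Everything is in place, so I'm handing it in.

```bash
python3 -c "
from plant import *
print(close_job(),current_time())"
```

```text
the job is handed in; nothing more can be done
the job is handed in; nothing more can be done
```

The job is handed in at about 34 s on the robot's clock: the stop is in the red-dot notch, the strip's end touches the stop's blade, and the clamp lever is pressed right down; this rests on the force readings and the last camera picture, as no verdict came back.

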